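# Seat a lens barrel in the V-block and hold it pressed

## Task

Get the lens barrel ready for bonding: with the mallet, knock the ejector pin between the two halves of the V-block fully down, then stand or lay the mallet back down on the bench, clear of the block. Lay the long lens barrel centred in the V groove and press it gently but firmly onto both faces of the V, with no more than light hand force and without touching the pin with anything but the mallet; finish while still holding it pressed there, not letting go. Leave everything else on the bench where it is.

Things in the scene. Friction and masses are not known exactly. Their poses are not given: they have to be found in the camera images.
- vblock: Steel V-block fixed to the bench. Origin: centre of underside; x along the groove, z up. Foot 110 (x) x 70 x 12 mm. On it two V lands, each 18 mm long (|x| 24 to 42 mm), 44 mm wide (y), tops 44.5 mm above the bench; between them a 48 mm gap, open at both sides, where fingers can reach down beside the barrel. V: 90 degrees, bottom line 30 mm above the bench, mouth 29 mm wide.
- seat (a point): Where the centre of the seated barrel belongs: on the middle of the groove, 52.6 mm above the bench. Axes as the V-block's: x along the groove.
- face_left: The +y sloping faces of both lands (one contact line). Its origin and axes are the V-block's.
- face_right: The -y sloping faces of both lands (the other contact line). Its origin and axes are the V-block's.
- pin (a joint): How far the ejector pin has been driven down (m): 0 is fully up, 0.022 is fully down on its stop. It is stiff (about 6 N, and damped: quicker blows need more, about 2.5 N per 0.1 m/s) and stays where it is driven. At 0.020 or more the barrel clears it; with the pin less far down it keeps the barrel off the faces.
- pin_top (a point): Upright round steel ejector pin, 10 mm across, in the middle of the V-block's gap; it slides straight down. This point: centre of its flat top, which stands 56 mm above the bench when fully up and 34 mm when fully down. A guide 18 mm across and 26 mm high surrounds its lower end.
- tray: Flat grey tray fixed to the bench, 130 x 70 x 4 mm, with two low ribs (90 mm long, 4 mm high, their outer sides 28.4 mm apart) between which the barrel lies along the tray's x. Origin: centre of its underside.
- barrel: Long black lens barrel: a plain cylinder 32 mm across and 100 mm long, about 0.13 kg, lying in the tray on its side. Origin: its centre, 20 mm above the bench at the start; x is its axis. Both ends are alike.
- mallet: Small mallet, about 0.25 kg, standing on one face of its head. Origin: centre of that lower striking face; z up along the head. Head: upright cylinder 30 mm across, 64 mm tall. Wooden handle level, along -x to 135 mm from the head axis, 14 mm wide (y), 18 mm high, its middle 34 mm above the striking face. Balance point about 9 mm from the head axis along the handle.
- spool: Bystander, leave alone: spool of solder wire standing upright, 52 mm across, 38 mm tall; beyond the V-block. Origin: centre of its underside.
- flux: Bystander, leave alone: small amber flux jar, 44 mm across, 45 mm tall; beyond the V-block. Origin: centre of its underside.
- spare: Bystander, leave alone: spare short lens barrel, 42 mm across, 45 mm tall, standing on end (not the one to use); beyond the V-block. Origin: centre of its underside.
- driver: Bystander, leave alone: screwdriver lying flat, 150 mm long; close in front of the robot. Origin: middle of its length, on its underside.
- brush: Bystander, leave alone: flat brush lying down, 150 mm long; far left of the mat. Origin: middle of its length, on its underside.
- tin: Bystander, leave alone: small open metal tin, 72 mm across, 30 mm tall; far right of the mat. Origin: centre of its underside.
Things that resemble listed ones, but are neither listed nor needed, are in the scene too. What is shaped like the barrel but orange or pink is not meant.

How it is judged:
On the way, in this order (a step that is already met when the one before it is completed fails the run):
1. the pin is fully down under the mallet (value of joint pin above 0.02 m and contact force between mallet and pin above 0.5 N and contact force between the fingers and mallet above 1 N), for 0.04 s.
2. the mallet has been put down on the bench, clear of the V-block, and let go (contact force between the fingers and mallet below 0.1 N and contact force between mallet and vblock below 0.1 N and height (world z) of mallet below 0.03 m and linear speed of mallet below 0.03 m/s), for 0.2 s.
At the end, for the whole second after the job is handed in: Pin at least 20 mm down; mallet resting on the bench, released, clear of the block; barrel still, within 2 mm of the seat across and in height, 12 mm along, 0.05 rad parallel, off the pin, and held by the fingers with over 2 N on each V face through the last second (all of step 2 and value of joint pin above 0.02 m and x of barrel in the frame of seat between -0.012 and 0.012 m and y of barrel in the frame of seat between -0.002 and 0.002 m and z of barrel in the frame of seat between -0.002 and 0.002 m and angle between the x axis of barrel and the x axis of vblock, either way round below 0.05 rad and linear speed of barrel below 0.01 m/s and contact force between barrel and face_left above 2 N and contact force between barrel and face_right above 2 N and contact force between the fingers and barrel above 2 N and contact force between barrel and pin below 0.3 N); the arm keeps its last pose, push and grip.
It fails at once if the barrel forced onto a V face with more than 40 N (contact force between barrel and face_left above 40 N or contact force between barrel and face_right above 40 N).
It fails at once if the pin pushed with the robot or the barrel instead of the mallet (contact force between any of the fingers, the arm and pin above 2 N or contact force between barrel and pin above 3 N).
It fails at once if a bystander shifted by more than 30 mm (distance of any of spool, flux, spare, driver, brush, tin from where it was at the start of the episode above 0.03 m).
It also fails if it takes over 72 s, if anything falls off the work surface, if the arm or the gripper's body presses on something with over 40 N, if the wrist force passes 120 N, or if a joint passes its speed limit or range.

## Robot

A 7-joint arm with a two-finger parallel gripper is mounted at the origin on the work surface. World frame = base frame: x ahead of the robot, y to its left, z up, the work surface at z = 0. Lengths are in m, angles in rad, forces in N, time in s.
With the tool pointing down it reaches from about 0.4 to 0.85 m from the base axis. Payload 4.5 kg.
Tool frame: the origin (TCP) lies on the centre line of the jaws, within the pads' length; the fingertips stand r.tips_ahead ahead of it and the grasp point (between the pads) is the TCP (r.tips_ahead is the distance from the TCP to the fingertips, in m); z points along the fingers, y is the direction in which the jaws open and shut (so a half turn about z gives the same grasp; the last joint's range is limited). The gripper opens to 88 mm and grips with 3 to 60 N. Pads are 18 mm wide; open, the fingers measure 123 mm over their backs; the gripper's body (75 mm by 187 mm) begins 45 mm behind the grasp point.
Start: joints at [-1.126, 0.689, -0.195, 1.565, 0.157, 0.902, -0.215], TCP at [0.25, 0.573, 0.258] pointing down, gripper open.
Joint ranges: [-3.01, 3.01], [-0.46, 2.08], [-1.47, 1.51], [0.13, 2.56], [-1, 4.14], [0.04, 2.09], [-2.66, 2.66]. Speed limits (rad/s): [2.57, 2.57, 3.14, 3.14, 3.14, 3.14, 3.14].

## Interface

Orientations are given as a unit quaternion [x, y, z, w].
In Python, from plant import r gives the robot as it stands.
- The arm moves only by the shell command python3 -m inch 'ROWS' [FORCE]. ROWS is JSON, a list of rows, each a list of 5 numbers: the shift along the world's x, y, z in units of 25 mm (1.0 is 25 mm), then the turn about the world's z in units of 6 degrees (1.0 is 6 degrees), then the finger opening in mm, from 0 to 88.1. A call has 1 to 5 rows; each row shifts and turns the commanded pose from where the row before left it; what a row does not reach is not made up. A row lasts 1/10 s, in which the tool goes at most 50 mm and 8.59 degrees, less where a joint would pass 70% of its speed; a pose out of reach is approached as far as the arm can. A call is refused whole if a number of a shift passes 1 or a number of a turn 1, either way. A call with a gripper value outside its range is refused whole. The fingers move at their own pace and stop on an object; FORCE is the grip in N (left out, the last holds). Time passes only in rows, so rows that do not move let the fingers close. It gives the time, the measured TCP pose, the force and the opening at its end, in the units of the state.
- r.get_state(): the state, without advancing time (a new reading comes with each control period).
- r.snapshot(name): name is "scene" or "top" or "wrist"; returns a dict with "pixels" (400x640x3 uint8, red, green, blue), "range_z" (400x640 float32, m along the optical axis (not along the pixel's ray), 0 where there is no reading), "K" (3x3 intrinsics, pixels), "position" and "attitude" of the camera in the world. Camera axes: x right, y up, looking along -z (the intrinsics and any distortion apply to the point x, -y, -z); pixel columns grow to the right and rows downward; lengths in m; the calibration is good to about 2 mm. A picture is of the moment at which its call begins.
- r.finish_job(): hands the job in, once; it reports no verdict.
The state is a dict: "clock": time; "q": joint angles; "qd": joint speeds; "joint_torque": joint torques, N m; "tool_pos": TCP position; "eef_rot": TCP orientation; "contact_force": force on the tool from outside, world axes, zero at the start; "moment": the same for the moment, N m; "opening": opening from 0.0 (shut) to 1.0 (fully open).
Only numpy, scipy, OpenCV 4.12 (cv2) and the standard library are available. Lean on these libraries where they do the work, as an engineer would, in place of code of your own. Each camera call takes 0.05 s, during which the arm holds its last target. There are 200 camera calls.

## Working session

There is one attempt and no reset: what is moved stays moved. The work goes in short steps, Python scripts to look and compute and a shell command to move; the robot and the scene stay as the last step left them, time stands still between calls to the robot, and variables do not carry over. Pictures are saved under pics/ and viewed, about 8 in all and at most 12, crops included, and the job is handed in when it is done.

```bash
ls; mkdir -p pics; python3 - <<'E'
from plant import r
import cv2,numpy as np
print(r.get_state(), r.tips_ahead)
for n in("scene","top"):
    s=r.snapshot(n); np.savez(f"/tmp/{n}.npz",**s)
    cv2.imwrite(f"pics/{n}0.png",s["pixels"][:,:,::-1]); print(n,s["K"],s["position"],s["attitude"],s.keys())
E
```

```text
pics
{'clock': 0.0, 'q': array([-1.12617751,  0.68998085, -0.19453631,  1.56633479,  0.15726183,
        0.90251582, -0.21511952]), 'qd': array([2.88832034e-04, 4.40271294e-04, 5.32425640e-04, 3.75256832e-04,
       8.26425747e-05, 1.60184563e-03, 6.16794908e-04]), 'joint_torque': array([ 2.61409295e-04, -5.27569413e+01, -1.26653261e+00, -1.53428954e+01,
       -5.25708636e-02,  6.62365579e-03,  1.67590069e-04]), 'tool_pos': array([0.2493847 , 0.57243347, 0.25691499]), 'eef_rot': array([ 2.03939842e-01,  9.78982985e-01, -9.13995699e-04, -1.42814927e-04]), 'contact_force': array([-0.82831762,  0.03479029,  0.74489881]), 'moment': array([-0.00276593,  0.03390075,  0.01212004]), 'opening': 1.001874117153928} 0.019
scene [[366.78287942   0.         322.17421007]
 [  0.         366.78287942 207.25662997]
 [  0.           0.           1.        ]] [ 1.12800434 -0.29863354  0.59689379] [0.37969896 0.20702029 0.45054293 0.78101368] dict_keys(['pixels', 'range_z', 'K', 'position', 'attitude'])
top [[387.68109548   0.         323.6688375 ]
 [  0.         387.68109548 204.40184941]
 [  0.           0.           1.        ]] [0.41619897 0.01864092 1.12177135] [ 0.05147252 -0.04058216 -0.70143887  0.70970922] dict_keys(['pixels', 'range_z', 'K', 'position', 'attitude'])
```

View pics/top0.png

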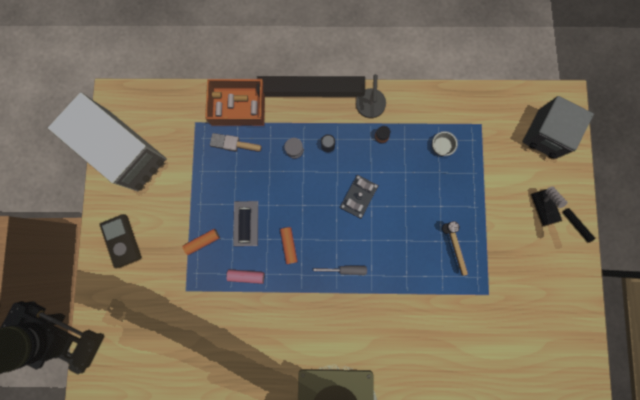

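View pics/scene0.png

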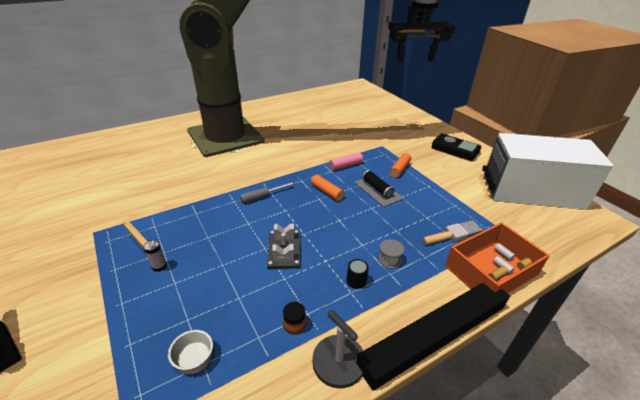

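Candidates seen in the top view:
- **Barrel:** black cylinder in the grey tray at (244,224). Not meant are the orange ones at (200,242) and (289,245), the pink one at (245,277), and the black standing spare at (328,143).
- **Mallet:** head at (453,228), handle running to (463,272). The dark brush-like items at (560,215) are not it.
- **V-block:** (359,197).

Next I'll measure these and check them in a close crop.

```bash
cat > h.py <<'E'
import numpy as np,cv2
from scipy.spatial.transform import Rotation as R
def cloud(s):
    K=s["K"];z=s["range_z"];v,u=np.mgrid[:z.shape[0],:z.shape[1]]
    c=np.stack([(u-K[0,2])/K[0,0]*z,-(v-K[1,2])/K[1,1]*z,-z],-1)
    return c@R.from_quat(s["attitude"]).as_matrix().T+s["position"]
def rect(P):
    c,sz,a=cv2.minAreaRect((P[:,:2]*1000).astype(np.float32))
    b=cv2.boxPoints((c,sz,a)); e=b[1]-b[0]; f=b[2]-b[1]
    l=e if np.hypot(*e)>np.hypot(*f) else f
    return np.round(c,1),np.round(sz,1),round(np.degrees(np.arctan2(l[1],l[0]))%180,1),np.round(np.median(P[:,2])*1000,1),len(P)
E
python3 - <<'E'
from h import *
s=dict(np.load("/tmp/top.npz"));C=cloud(s);im=s["pixels"].astype(int)
def box(u0,u1,v0,v1,z0,z1,name,m=None):
    P=C[v0:v1,u0:u1];k=(P[...,2]>z0)&(P[...,2]<z1)&(s["range_z"][v0:v1,u0:u1]>0)
    if m is not None:k&=m[v0:v1,u0:u1]
    P=P[k]
    print(name,rect(P) if len(P)>4 else len(P),P[:,2].max().round(4) if len(P) else '')
print("mat z",np.median(C[180:190,280:300,2]))
box(230,262,198,250,.002,.05,"tray+barrel")
box(230,262,198,250,.012,.05,"barrel")
hsvdark=im.sum(-1)<90
box(230,262,198,250,-.01,.05,"barrel dark",hsvdark)
box(335,382,172,222,.006,.1,"vblock")
box(335,382,172,222,.006,.02,"foot")
box(335,382,172,222,.025,.1,"lands")
box(335,382,172,222,.05,.1,"pin")
box(436,480,214,284,.05,.1,"head")
box(436,480,214,284,.02,.05,"handle")
box(436,480,214,284,.015,.1,"mallet")
a=cv2.resize(s["pixels"][172:252,225:265],None,fx=5,fy=5,interpolation=2);b=cv2.resize(s["pixels"][162:242,330:390],None,fx=5,fy=5,interpolation=2);c=cv2.resize(s["pixels"][205:285,430:480],None,fx=5,fy=5,interpolation=2)
cv2.imwrite("pics/crop1.png",np.hstack([a,b,c])[:,:,::-1])
E
```

```text
mat z -0.00019988082385691275
tray+barrel (array([505.1, 263.3]), array([150.4,  91. ]), np.float32(2.0), np.float64(5.7), 995) 0.042
barrel (array([499.3, 263.7]), array([99.1, 32.2]), np.float32(1.0), np.float64(32.5), 402) 0.042
barrel dark 0 
vblock (array([597., -74.]), array([103.5, 158.3]), np.float32(133.1), np.float64(13.1), 910) 0.0527
foot (array([597., -74.]), array([103.5, 158.3]), np.float32(133.1), np.float64(11.8), 648) 0.0197
lands (array([586.9, -64.2]), array([43.3, 84.7]), np.float32(152.4), np.float64(39.5), 247) 0.0527
pin (array([578.7, -49.4]), array([ 7.6, 37.5]), np.float32(117.2), np.float64(50.9), 5) 0.0527
head (array([ 496.7, -316. ]), array([28.9, 27.8]), np.float32(88.5), np.float64(63.7), 111) 0.0692
handle (array([ 439.4, -331.2]), array([148.6,  20.4]), np.float32(18.6), np.float64(41.4), 310) 0.0496
mallet (array([ 438.7, -328.5]), array([148.5,  30.1]), np.float32(11.3), np.float64(42.7), 426) 0.0692
```

View pics/crop1.png

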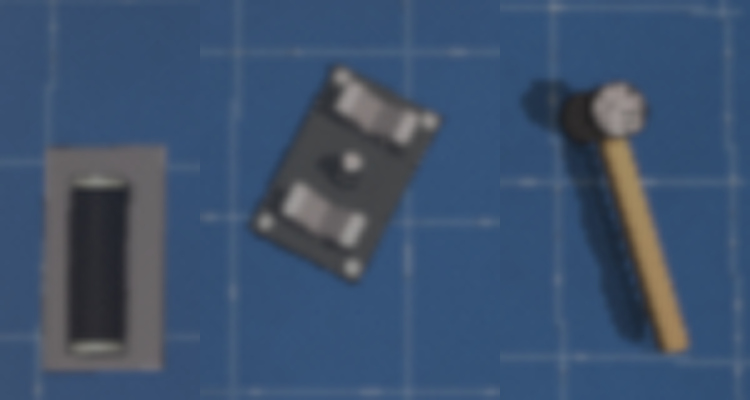

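The crop confirms all three: black barrel with light ends in the grey tray, V-block with its pin standing between the lands, mallet with pale head and wooden handle. I'll move toward the mallet and turn on the way.

```bash
python3 -m inch '[[1,-1,0,-1,88],[1,-1,0,-1,88],[1,-1,0,-1,88],[1,-1,0,-1,88],[1,-1,0,-1,88]]' 40
python3 -m inch '[[1,-1,0,-1,88],[1,-1,0,-1,88],[1,-1,0,-1,88],[1,-1,0,-1,88],[1,-1,0,-1,88]]'
python3 - <<'E'
from plant import r
from h import *
s=dict(np.load("/tmp/top.npz"));K=s["K"]
def onplane(uv,z):
    uv=np.atleast_2d(uv).astype(float);d=np.stack([(uv[:,0]-K[0,2])/K[0,0],-(uv[:,1]-K[1,2])/K[1,1],-np.ones(len(uv))],1)@R.from_quat(s["attitude"]).as_matrix().T
    return s["position"]+d*((z-s["position"][2])/d[:,2])[:,None]
hsv=cv2.cvtColor(s["pixels"],cv2.COLOR_RGB2HSV)
def comp(m,u0,u1,v0,v1):
    k=np.zeros(m.shape,bool);k[v0:v1,u0:u1]=m[v0:v1,u0:u1];v,u=np.nonzero(k);return np.stack([u,v],1)
wood=(hsv[...,0]>8)&(hsv[...,0]<28)&(hsv[...,1]>90)
P=onplane(comp(wood,436,480,214,290),.043);print("handle",rect(P))
C=cloud(s);top=(abs(C[...,2]-.064)<.008);P=onplane(comp(top,440,470,214,240),.064);print("head",rect(P))
notblue=~((hsv[...,0]>95)&(hsv[...,0]<125)&(hsv[...,1]>120))
P=onplane(comp(notblue,335,382,170,222),.012);print("foot+",rect(P))
P=onplane(comp((C[...,2]>.028)&(C[...,2]<.047),335,382,172,222),.042);print("lands",rect(P))
P=onplane(comp(hsv[...,2]<62,230,260,200,248),.03);print("barrel",rect(P))
x=r.get_state();print(R.from_quat(x["eef_rot"]).as_matrix().round(3),x["q"])
E
```

```text
clock: 0.6
tool_pos: [0.3753, 0.4467, 0.2574]
eef_rot: [0.452, 0.892, -0.0, -0.0]
contact_force: [1.0, -0.2, -0.1]
opening: 1.0
clock: 1.1
tool_pos: [0.5002, 0.3218, 0.2574]
eef_rot: [0.668, 0.744, -0.0, -0.0]
contact_force: [0.9, 0.5, 0.2]
opening: 0.998
handle (array([ 426.3, -334.9]), array([115.8,  11.9]), np.float32(15.1), np.float64(43.0), 184)
head (array([ 496.6, -315.3]), array([27.2, 30.1]), np.float32(90.7), np.float64(64.0), 108)
foot+ (array([589.1, -62.8]), array([149.4, 134. ]), np.float32(0.5), np.float64(12.0), 1168)
lands (array([586.7, -64.4]), array([43.1, 85.5]), np.float32(152.9), np.float64(42.0), 218)
barrel (array([499.6, 260.7]), array([82.2, 31.4]), np.float32(0.7), np.float64(30.0), 332)
[[-0.108  0.994 -0.001]
 [ 0.994  0.108 -0.   ]
 [-0.    -0.001 -1.   ]] [-0.69026777  0.64683228  0.07118382  1.66868569 -0.05833891  0.82891752
 -0.48527474]
```

```bash
for i in 1 2; do python3 -m inch '[[0,-1,0,-1,88],[0,-1,0,-1,88],[0,-1,0,-1,88],[0,-1,0,-1,88],[0,-1,0,-1,88]]'; done
python3 -m inch '[[0,-1,0,-1,88],[0,-1,0,-1,88],[0,-1,0,-1,88],[0,-1,0,-0.5,88],[0,-1,0,0,88]]'
for i in 1 2; do python3 -m inch '[[0,-1,0,0,88],[0,-1,0,0,88],[0,-1,0,0,88],[0,-1,0,0,88],[0,-1,0,0,88]]'; done
python3 -m inch '[[-0.15,-0.5,-1,0,88],[0,0,-1,0,88],[0,0,-1,0,88],[0,0,0,0,88]]'
python3 - <<'E'
from plant import r
from h import *
x=r.get_state();M=R.from_quat(x["eef_rot"]).as_matrix();print("jaw",np.degrees(np.arctan2(M[1,1],M[0,1])),x["q"].round(2))
s=r.snapshot("wrist");np.savez("/tmp/w1.npz",**s);cv2.imwrite("pics/w1.png",s["pixels"][:,:,::-1]);C=cloud(s);print(s["position"],s["attitude"])
k=(C[...,2]>.058)&(C[...,2]<.075)&(abs(C[...,0]-.497)<.06)&(abs(C[...,1]+.316)<.06);print("head",rect(C[k]))
k=(C[...,2]>.038)&(C[...,2]<.048)&(abs(C[...,0]-.43)<.1)&(abs(C[...,1]+.33)<.06);print("handle",rect(C[k]))
E
```

```text
clock: 1.6
tool_pos: [0.4992, 0.197, 0.2575]
eef_rot: [0.838, 0.546, -0.0, -0.0]
contact_force: [0.8, -0.1, 0.4]
opening: 1.0
clock: 2.1
tool_pos: [0.4992, 0.0721, 0.2575]
eef_rot: [0.95, 0.311, -0.0, -0.0]
contact_force: [-0.1, 0.2, 0.6]
opening: 0.997
clock: 2.6
tool_pos: [0.4993, -0.0527, 0.2574]
eef_rot: [0.991, 0.134, -0.0, 0.0]
contact_force: [0.4, 1.0, -0.7]
opening: 1.006
clock: 3.1
tool_pos: [0.4993, -0.1777, 0.2574]
eef_rot: [0.991, 0.135, -0.0, -0.0]
contact_force: [0.4, -0.2, -0.0]
opening: 0.998
clock: 3.6
tool_pos: [0.4993, -0.3027, 0.2573]
eef_rot: [0.991, 0.135, -0.0, -0.0]
contact_force: [0.8, -0.8, 0.3]
opening: 0.996
clock: 4.0
tool_pos: [0.4939, -0.3128, 0.1796]
eef_rot: [0.991, 0.135, -0.003, -0.002]
contact_force: [0.3, 0.6, 0.6]
opening: 0.995
jaw -74.53250750401497 [ 0.3   0.77  0.33  1.77 -0.37  0.67 -0.46]
[ 0.56063548 -0.29574839  0.3052033 ] [-0.10760066  0.08571491 -0.59959543  0.78839101]
head (array([ 496.4, -318. ]), array([30.2, 29.9]), np.float32(26.8), np.float64(63.0), 1460)
handle (array([ 437.8, -329.3]), array([149.,  28.]), np.float32(11.6), np.float64(41.7), 1516)
```

View pics/w1.png

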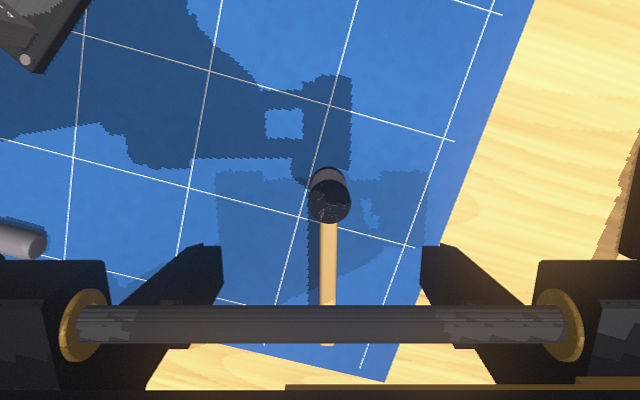

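The wrist view shows the mallet head at about (330,200), with the handle straight down the picture, so the jaws are aligned. The correction is about +2.5 mm in x and −4.5 mm in y. Descending to grip the head.

```bash
python3 -m inch '[[0.1,-0.18,-1,0,88],[0,0,-1,0,88],[0,0,-1,0,88],[0,0,-1,0,88],[0,0,-1,0,88]]'
python3 -m inch '[[0,0,-0.4,0,88],[0,0,0,0,60],[0,0,0,0,28],[0,0,0,0,28],[0,0,0,0,28]]' 40
python3 -m inch '[[0,0,0,0,25],[0,0,0,0,25],[0,0,0,0,25],[0,0,0,0,25],[0,0,0,0,25]]' 45
python3 -m inch '[[0,0,0,0,20],[0,0,0,0,20],[0,0,0.2,0,20],[0,0,1,0,20],[0,0,1,0,20]]' 45
```

```text
clock: 4.55
tool_pos: [0.4996, -0.3196, 0.0584]
eef_rot: [0.991, 0.135, 0.001, 0.001]
contact_force: [0.6, -0.0, -0.2]
opening: 1.0
clock: 5.05
tool_pos: [0.499, -0.3194, 0.049]
eef_rot: [0.991, 0.135, 0.001, 0.001]
contact_force: [0.2, -0.0, -0.1]
opening: 0.656
clock: 5.55
tool_pos: [0.4982, -0.3184, 0.0478]
eef_rot: [0.991, 0.135, -0.0, -0.0]
contact_force: [-0.3, 1.1, 2.3]
opening: 0.326
clock: 6.05
tool_pos: [0.4976, -0.3193, 0.1027]
eef_rot: [0.991, 0.134, -0.001, -0.0]
contact_force: [0.2, -0.4, -2.1]
opening: 0.328
```

```bash
python3 -m inch '[[0,0,1,0,20],[0,0,1,0,20],[0.3,1,0.5,0,20],[0.3,1,0,0,20],[0.3,1,0,0,20]]'
python3 -m inch '[[0.3,1,0,0,20],[0.1,1,0,0,20],[0,1,0,0,20],[0,1,0,0,20],[0,0.6,0,0,20]]'
python3 -m inch '[[0,0,0,0,20],[0,0,0,0,20]]'
cat > vb.py <<'E'
from plant import r
from h import *
import sys
x=r.get_state();print(x["tool_pos"].round(4))
s=r.snapshot("wrist");np.savez(f"/tmp/{sys.argv[1]}.npz",**s);cv2.imwrite(f"pics/{sys.argv[1]}.png",s["pixels"][:,:,::-1]);C=cloud(s)
near=np.hypot(C[...,0]-.587,C[...,1]+.064)<.075
for nm,a,b in(("foot",.008,.016),("landtop",.0405,.0475),("lands",.029,.0475),("pin",.05,.062)):
    k=near&(C[...,2]>a)&(C[...,2]<b); print(nm,rect(C[k]) if k.sum()>5 else k.sum())
E
python3 vb.py w2
```

```text
clock: 6.55
tool_pos: [0.5212, -0.2438, 0.1659]
eef_rot: [0.991, 0.134, 0.001, 0.001]
contact_force: [0.4, 0.5, -2.7]
opening: 0.328
clock: 7.05
tool_pos: [0.5308, -0.1269, 0.165]
eef_rot: [0.991, 0.135, -0.0, -0.0]
contact_force: [0.2, -0.2, -2.6]
opening: 0.33
clock: 7.25
tool_pos: [0.5309, -0.1303, 0.1654]
eef_rot: [0.991, 0.134, 0.0, 0.001]
contact_force: [0.5, -0.0, -2.9]
opening: 0.328
[ 0.5309 -0.1303  0.1654]
foot (array([586. , -65.1]), array([ 70.2, 110.2]), np.float32(152.7), np.float64(11.0), 9233)
landtop (array([585.9, -65.1]), array([44.3, 84.2]), np.float32(152.7), np.float64(43.2), 1852)
lands (array([585.8, -65.1]), array([44.3, 84.3]), np.float32(152.7), np.float64(39.9), 3938)
pin (array([585.9, -65.4]), array([8.9, 8.3]), np.float32(10.3), np.float64(50.5), 90)
```

View pics/w2.png

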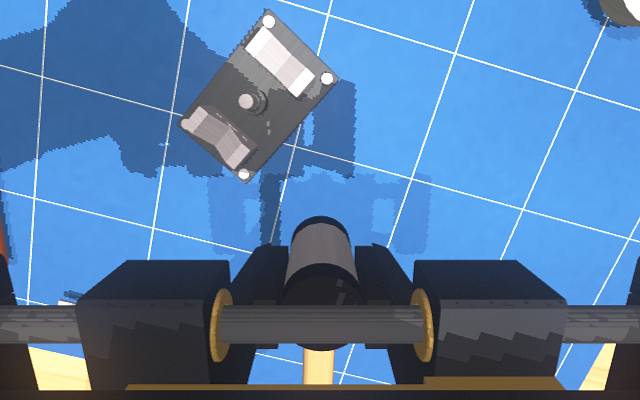

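The block measures 110×70 and its lands 44×84, as given: centre (0.586, −0.065), groove axis at 152.7°. In the wrist view the pin is at (248,102) and the mallet hangs upright at (320,290). Moving over the pin.

```bash
python3 -m inch '[[0.75,0.87,0,0,20],[0.75,0.87,0,0,20],[0.7,0.86,0,0,20],[0,0,0,0,20],[0,0,0,0,20]]'
python3 -m inch '[[0,0,-1,0,20],[0,0,-1,0,20],[0,0,0,0,20],[0,0,0,0,20]]'
```

```text
clock: 7.8
tool_pos: [0.5859, -0.0654, 0.1651]
eef_rot: [0.991, 0.134, -0.0, 0.001]
contact_force: [0.2, -0.2, -2.9]
opening: 0.326
clock: 8.2
tool_pos: [0.5852, -0.066, 0.1155]
eef_rot: [0.991, 0.133, -0.001, 0.001]
contact_force: [0.5, -0.2, -2.4]
opening: 0.33
```

```bash
python3 -m inch '[[0,0,-0.3,0,20],[0,0,-0.2,0,20],[0,0,-0.2,0,20],[0,0,-0.2,0,20],[0,0,-0.2,0,20]]' 55
python3 -m inch '[[0,0,-0.1,0,20],[0,0,-0.1,0,20],[0,0,0,0,20]]'

```

```text
clock: 8.7
tool_pos: [0.5863, -0.0641, 0.0881]
eef_rot: [0.991, 0.135, 0.001, 0.0]
contact_force: [-1.1, -0.1, 4.2]
opening: 0.327
clock: 9.0
tool_pos: [0.5861, -0.0641, 0.0825]
eef_rot: [0.991, 0.135, 0.0, 0.0]
contact_force: [-0.3, -1.1, -0.4]
opening: 0.323
```

```bash
python3 -m inch '[[0,0,-0.1,0,20],[0,0,-0.1,0,20],[0,0,-0.1,0,20],[0,0,0,0,20],[0,0,0,0,20]]'

```

```text
clock: 9.5
tool_pos: [0.5871, -0.0641, 0.0806]
eef_rot: [0.991, 0.134, 0.002, -0.001]
contact_force: [-7.5, 3.2, 43.5]
opening: 0.325
```

46 N at 32.8 mm face height means the pin is on its stop. I'll lift, step back and check the pin.

```bash
python3 -m inch '[[0,0,1,0,20],[0,0,1,0,20],[0,0,1,0,20],[0,0,0.6,0,20],[-0.7,-0.86,0,0,20]]' 45
python3 -m inch '[[-0.75,-0.87,0,0,20],[-0.75,-0.87,0,0,20],[0,0,0,0,20],[0,0,0,0,20]]'
sed -i 's/("pin",.05,.062)/("pin",.05,.062),("pinlow",.028,.037)/' vb.py; python3 vb.py w3
python3 - <<'E'
from h import *
s=dict(np.load("/tmp/w3.npz"));C=cloud(s)
k=(np.hypot(C[...,0]-.586,C[...,1]+.0651)<.012);P=C[k];print(np.percentile(P[:,2],[50,90,99]),rect(P[P[:,2]>.029]))
E
```

```text
clock: 10.0
tool_pos: [0.5717, -0.0815, 0.1664]
eef_rot: [0.99, 0.138, 0.003, -0.001]
contact_force: [-0.0, -0.1, -2.7]
opening: 0.329
clock: 10.4
tool_pos: [0.5302, -0.1291, 0.1648]
eef_rot: [0.991, 0.134, -0.001, -0.0]
contact_force: [-0.3, 1.2, -3.0]
opening: 0.329
[ 0.5302 -0.1291  0.1648]
foot (array([586. , -65.2]), array([ 70.4, 110.1]), np.float32(152.9), np.float64(11.0), 9293)
landtop (array([585.8, -65. ]), array([44.4, 84.3]), np.float32(152.8), np.float64(43.2), 1860)
lands (array([585.8, -65.1]), array([44.4, 84.4]), np.float32(152.8), np.float64(39.5), 4079)
pin 0
pinlow (array([585.8, -65.4]), array([43.6, 84.1]), np.float32(152.7), np.float64(33.0), 1632)
[0.02470063 0.0329173  0.03383739] (array([586.1, -65.6]), array([9.5, 9.1]), np.float32(10.5), np.float64(32.9), 171)
```

The pin top now reads 32.9 mm with the camera's ~1 mm low bias, so it is fully down. Returning the mallet.

```bash
python3 -m inch '[[-0.3,-1,0,0,20],[-0.3,-1,0,0,20],[-0.3,-1,0,0,20],[-0.3,-1,0,0,20],[-0.1,-1,0,0,20]]'
python3 -m inch '[[0,-1,0,0,20],[0,-1,0,0,20],[0,-0.6,-0.6,0,20],[0,0,-1,0,20],[0,0,-1,0,20]]'
python3 -m inch '[[0,0,-1,0,20],[0,0,-0.6,0,20],[0,0,-0.2,0,20],[0,0,0,0,20],[0,0,0,0,20]]'
```

```text
clock: 10.95
tool_pos: [0.4985, -0.2535, 0.1648]
eef_rot: [0.991, 0.136, -0.0, -0.001]
contact_force: [-0.1, -0.3, -2.2]
opening: 0.328
clock: 11.45
tool_pos: [0.4998, -0.3185, 0.0993]
eef_rot: [0.991, 0.135, 0.001, 0.0]
contact_force: [0.4, -0.2, -1.5]
opening: 0.326
clock: 11.95
tool_pos: [0.4991, -0.3193, 0.0561]
eef_rot: [0.991, 0.135, 0.001, 0.001]
contact_force: [-0.7, -1.1, -3.0]
opening: 0.328
```

```bash
python3 -m inch '[[0,0,-0.16,0,20],[0,0,-0.1,0,20],[0,0,-0.06,0,20],[0,0,0,0,20],[0,0,0,0,20]]'
```

```text
clock: 12.45
tool_pos: [0.4987, -0.3189, 0.0477]
eef_rot: [0.991, 0.135, 0.0, 0.0]
contact_force: [0.4, 1.7, 3.6]
opening: 0.327
```

On the bench. Releasing and rising.

```bash
python3 -m inch '[[0,0,0,0,34],[0,0,0,0,50],[0,0,0,0,88],[0,0,0,0,88],[0,0,0,0,88]]'
python3 -m inch '[[0,0,0,0,88],[0,0,1,0,88],[0,0,1,0,88],[0,0,1,0,88],[0,0,1,0,88]]'
python3 -m inch '[[0,0,1,0,88],[0,0,1,0,88],[0,0,0,0,88],[0,0,0,0,88]]'
python3 - <<'E'
from plant import r
from h import *
s=r.snapshot("wrist");C=cloud(s)
k=(C[...,2]>.058)&(C[...,2]<.075)&(abs(C[...,0]-.497)<.06)&(abs(C[...,1]+.316)<.06);print("head",rect(C[k]))
k=(C[...,2]>.036)&(C[...,2]<.048)&(abs(C[...,0]-.43)<.1)&(abs(C[...,1]+.33)<.06);print("handle",rect(C[k]))
x=r.get_state();M=R.from_quat(x["eef_rot"]).as_matrix();print("jaw",np.degrees(np.arctan2(M[1,1],M[0,1])),x["tool_pos"],x["q"].round(2),x["contact_force"])
E
```

```text
clock: 12.95
tool_pos: [0.4982, -0.319, 0.0472]
eef_rot: [0.991, 0.135, -0.0, 0.0]
contact_force: [-0.6, -0.5, 0.8]
opening: 0.726
clock: 13.45
tool_pos: [0.4982, -0.3189, 0.1482]
eef_rot: [0.991, 0.134, -0.0, -0.0]
contact_force: [0.4, 0.2, 0.8]
opening: 0.997
clock: 13.85
tool_pos: [0.4984, -0.3188, 0.1974]
eef_rot: [0.991, 0.135, 0.0, 0.0]
contact_force: [0.1, 0.1, -1.1]
opening: 0.996
head (array([ 497.2, -319.3]), array([30.1, 30.1]), np.float32(23.8), np.float64(62.9), 1273)
handle (array([ 454.3, -326.3]), array([116.7,  28. ]), np.float32(9.8), np.float64(41.7), 1469)
jaw -74.52298838108231 [ 0.49795359 -0.31847259  0.19658999] [ 0.29  0.75  0.35  1.75 -0.37  0.71 -0.46] [-0.22231663  0.59177937  0.18066091]
```

```bash
for i in 1 2 3 4; do python3 -m inch '[[0,1,0,1,88],[0,1,0,1,88],[0,1,0,1,88],[0,1,0,1,88],[0,1,0,1,88]]'; done
python3 -m inch '[[0,1,0,1,88],[0,1,0,1,88],[0,1,0,1,88],[0,0.2,0,1,88],[0,0,0,1,88]]'
python3 -m inch '[[0,0,0,1,88],[0,0,0,1,88],[0,0,0,0.6,88],[0,0,0,0,88],[0,0,0,0,88]]'
cat > bl.py <<'E'
from plant import r
from h import *
import sys
x=r.get_state();M=R.from_quat(x["eef_rot"]).as_matrix();print("jaw",np.degrees(np.arctan2(M[1,1],M[0,1])),x["tool_pos"].round(4),x["q"].round(2))
s=r.snapshot("wrist");np.savez(f"/tmp/{sys.argv[1]}.npz",**s);cv2.imwrite(f"pics/{sys.argv[1]}.png",s["pixels"][:,:,::-1]);C=cloud(s)
near=np.hypot(C[...,0]-.5,C[...,1]-.262)<.08
for nm,a,b in(("tray",.002,.0055),("barrel",.02,.06),("ridge",.033,.06)):
    k=near&(C[...,2]>a)&(C[...,2]<b); print(nm,rect(C[k]) if k.sum()>5 else k.sum())
E
python3 bl.py w4
```

```text
clock: 14.4
tool_pos: [0.4974, -0.1926, 0.1959]
eef_rot: [0.921, 0.388, -0.001, -0.001]
contact_force: [-0.6, -0.7, -1.2]
opening: 0.996
clock: 14.9
tool_pos: [0.4974, -0.0678, 0.196]
eef_rot: [0.79, 0.614, -0.001, -0.001]
contact_force: [0.6, -0.4, -0.2]
opening: 1.001
clock: 15.4
tool_pos: [0.4973, 0.057, 0.196]
eef_rot: [0.604, 0.797, -0.001, -0.001]
contact_force: [0.5, -0.5, 0.9]
opening: 0.999
clock: 15.9
tool_pos: [0.4973, 0.1818, 0.1959]
eef_rot: [0.377, 0.926, -0.001, -0.001]
contact_force: [0.3, 0.6, -0.8]
opening: 1.0
clock: 16.4
tool_pos: [0.4971, 0.2627, 0.1958]
eef_rot: [0.123, 0.992, 0.0, -0.001]
contact_force: [0.6, -0.1, -0.7]
opening: 0.998
clock: 16.9
tool_pos: [0.4978, 0.2607, 0.1963]
eef_rot: [-0.009, 1.0, -0.0, -0.001]
contact_force: [0.5, 0.3, 0.3]
opening: 0.996
jaw 90.97481555638018 [0.4978 0.2607 0.1963] [-0.35  0.71 -0.36  1.81  0.37  0.69  0.67]
tray (array([504. , 254.5]), array([101.7, 136.2]), np.float32(174.8), np.float64(3.0), 5545)
barrel (array([498.3, 263.8]), array([100.6,  31.8]), np.float32(1.4), np.float64(32.8), 4347)
ridge (array([498.7, 263.6]), array([99.9, 19.2]), np.float32(1.6), np.float64(34.4), 2088)
```

View pics/w4.png

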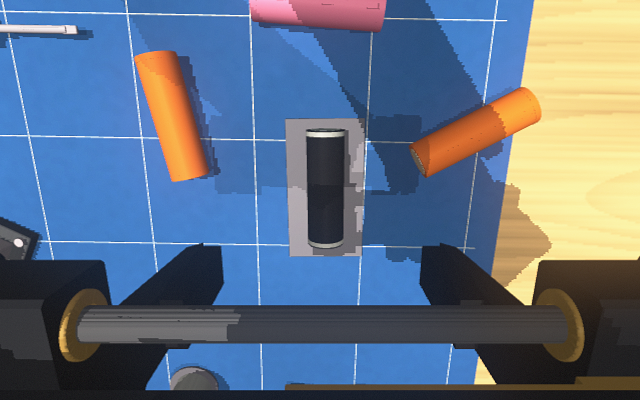

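The wrist view shows the black barrel at (326,190) in its tray, with orange ones well aside at (175,115) and (475,130). It measures 100.6×31.8 at (0.4985, 0.2637), axis 1.5°. Descending.

```bash
python3 -m inch '[[0.03,0.12,-1,0,88],[0,0,-1,0,88],[0,0,-1,0,88],[0,0,-1,0,88],[0,0,-1,0,88]]'
python3 -m inch '[[0,0,-1,0,88],[0,0,-0.6,0,88],[0,0,0,0,60],[0,0,0,0,45],[0,0,0,0,36]]' 40
python3 -m inch '[[0,0,0,0,34],[0,0,0,0,30],[0,0,0,0,25],[0,0,0,0,25],[0,0,0,0,25]]'
```

```text
clock: 17.45
tool_pos: [0.499, 0.2641, 0.0711]
eef_rot: [-0.009, 1.0, 0.0, -0.0]
contact_force: [0.1, 0.2, -0.5]
opening: 0.999
clock: 17.95
tool_pos: [0.4997, 0.2645, 0.0333]
eef_rot: [-0.009, 1.0, 0.001, 0.001]
contact_force: [0.7, 0.1, 0.2]
opening: 0.754
clock: 18.45
tool_pos: [0.4992, 0.2641, 0.0324]
eef_rot: [-0.009, 1.0, 0.0, 0.0]
contact_force: [-0.1, -0.9, 1.0]
opening: 0.353
```

```bash
python3 -m inch '[[0,0,0.3,0,25],[0,0,1,0,25],[0,0,1,0,25],[0,0,1,0,25],[0,0,1,0,25]]'
python3 -m inch '[[0.3,-1,0,-0.5,25],[0.3,-1,0,-0.5,25],[0.3,-1,0,-0.5,25],[0.3,-1,0,-0.5,25],[0.3,-1,0,-0.5,25]]'
python3 -m inch '[[0.3,-1,0,-0.5,25],[0.3,-1,0,-0.5,25],[0.3,-1,0,-0.5,25],[0.3,-1,0,-0.5,25],[0.3,-1,0,-0.2,25]]'
python3 -m inch '[[0.3,-1,0,0,25],[0.2,-1,0,0,25],[0,-1,0,0,25],[0,-0.2,0,0,25],[0,0,0,0,25]]'
sed 's/r.snapshot("wrist")/r.snapshot("wrist")/; s/-.5,C/-.586,C/; s/-.262)/+.065)/; s/("tray".*)):/("foot",.008,.016),("lands",.029,.0475),("barrel",.10,.15),("ridge",.113,.15)):/' bl.py > bl2.py; python3 bl2.py w5
```

```text
clock: 18.95
tool_pos: [0.4988, 0.2637, 0.141]
eef_rot: [-0.009, 1.0, -0.0, -0.0]
contact_force: [0.0, -0.3, -1.6]
opening: 0.35
clock: 19.45
tool_pos: [0.5366, 0.1379, 0.1401]
eef_rot: [0.122, 0.992, -0.0, -0.0]
contact_force: [0.1, 0.6, -1.6]
opening: 0.349
clock: 19.95
tool_pos: [0.574, 0.013, 0.14]
eef_rot: [0.235, 0.972, -0.0, -0.0]
contact_force: [0.8, 0.0, -1.5]
opening: 0.351
clock: 20.45
tool_pos: [0.5862, -0.0666, 0.1398]
eef_rot: [0.235, 0.972, 0.0, -0.0]
contact_force: [0.4, 0.3, -1.2]
opening: 0.348
jaw 62.75947663672108 [ 0.5862 -0.0666  0.1398] [ 0.19  0.81 -0.27  1.77  0.35  0.61  0.8 ]
foot (array([577.5, -60.5]), array([70.2, 91.3]), np.float32(152.8), np.float64(11.0), 3625)
lands (array([549.2, -45.9]), array([43.9,  2.6]), np.float32(61.9), np.float64(37.1), 309)
barrel (array([585.4, -66.8]), array([ 62.2, 100.7]), np.float32(152.8), np.float64(140.2), 17839)
ridge (array([585.4, -66.8]), array([ 62.2, 100.7]), np.float32(152.8), np.float64(140.2), 17834)
```

View pics/w5.png

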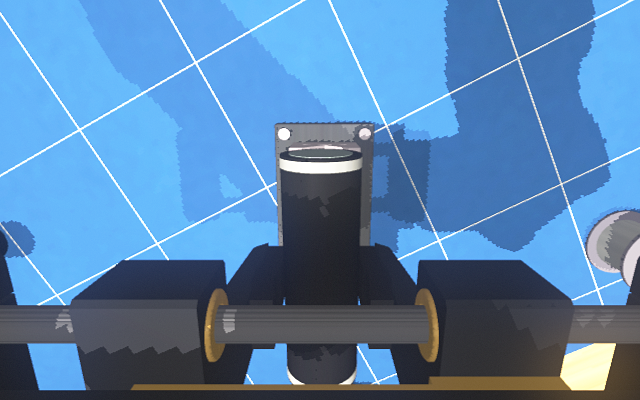

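The barrel is aligned over the block; axes agree at 152.8° and the screws at (284,133) and (365,133) are symmetric about it. Lateral correction is about 1.4 mm. Lowering.

```bash
python3 -m inch '[[0.03,0.05,-0.6,0,25],[0,0,-0.6,0,25],[0,0,-0.6,0,25],[0,0,-0.6,0,25],[0,0,-0.2,0,25]]'
python3 -m inch '[[0,0,0,0,25],[0,0,-0.1,0,25],[0,0,0,0,25],[0,0,0,0,25]]'
```

```text
clock: 21.0
tool_pos: [0.5861, -0.0639, 0.0725]
eef_rot: [0.234, 0.972, -0.0, -0.002]
contact_force: [-0.3, 0.9, -1.1]
opening: 0.351
clock: 21.4
tool_pos: [0.5877, -0.0648, 0.0727]
eef_rot: [0.235, 0.972, 0.0, 0.0]
contact_force: [0.1, 0.1, -0.5]
opening: 0.351
```

```bash
python3 -m inch '[[0,0,-0.1,0,25],[0,0,-0.1,0,25],[0,0,0,0,25],[0,0,0,0,25]]'
python3 -m inch '[[0,0,-0.08,0,25],[0,0,0,0,25],[0,0,0,0,25]]'
```

```text
clock: 21.8
tool_pos: [0.5872, -0.0647, 0.0671]
eef_rot: [0.235, 0.972, 0.0, -0.0]
contact_force: [-0.1, 0.1, -1.1]
opening: 0.353
clock: 22.1
tool_pos: [0.5875, -0.0648, 0.0653]
eef_rot: [0.235, 0.972, 0.0, 0.0]
contact_force: [0.7, 0.1, -1.3]
opening: 0.352
```

```bash
python3 -m inch '[[0,0,-0.05,0,25],[0,0,0,0,25],[0,0,0,0,25]]'
python3 -m inch '[[0,0,-0.05,0,25],[0,0,0,0,25],[0,0,0,0,25]]'
```

```text
clock: 22.4
tool_pos: [0.5875, -0.0649, 0.0651]
eef_rot: [0.235, 0.972, -0.0, 0.0]
contact_force: [-1.3, -0.4, 8.1]
opening: 0.351
clock: 22.7
tool_pos: [0.5875, -0.065, 0.0649]
eef_rot: [0.235, 0.972, -0.0, 0.001]
contact_force: [-4.2, -1.2, 17.3]
opening: 0.354
```

Pressed with about 18.6 N vertically and 3 N sideways, which is roughly 11 N and 15 N on the faces. I'll hold for 1 s and check.

```bash
python3 -m inch '[[0,0,0,0,25],[0,0,0,0,25],[0,0,0,0,25],[0,0,0,0,25],[0,0,0,0,25]]'
python3 -m inch '[[0,0,0,0,25],[0,0,0,0,25],[0,0,0,0,25],[0,0,0,0,25],[0,0,0,0,25]]'
python3 - <<'E'
from plant import r
from h import *
s=r.snapshot("wrist");C=cloud(s)
near=(np.hypot(C[...,0]-.586,C[...,1]+.065)<.08)
e=np.array([-.889,.458]);n=np.array([.458,.889]);d=C[...,:2]-[.5859,-.0651];a=d@e;b=d@n
k=near&(abs(b)<.03)&(abs(a)>.025)&(abs(a)<.056)&(C[...,2]>.05)&(C[...,2]<.08)
print("barrel along",a[k].min(),a[k].max(),"top z",np.percentile(C[...,2][k],[50,95]),"y of ridge",np.median(b[k&(C[...,2]>np.percentile(C[...,2][k],80))]),rect(C[k]))
s=r.snapshot("scene");cv2.imwrite("pics/end.png",s["pixels"][:,:,::-1])
x=r.get_state();print(x["clock"],x["contact_force"],x["moment"])
E
```

```text
clock: 23.2
tool_pos: [0.5875, -0.065, 0.0649]
eef_rot: [0.235, 0.972, -0.0, 0.001]
contact_force: [-3.9, 0.2, 17.3]
opening: 0.354
clock: 23.7
tool_pos: [0.5875, -0.065, 0.0649]
eef_rot: [0.235, 0.972, -0.0, 0.001]
contact_force: [-4.5, -0.5, 19.0]
opening: 0.351
barrel along -0.0521233258974456 0.04952424136363939 top z [0.06548716 0.06787028] y of ridge 7.486061014366215e-05 (array([587.1, -65.6]), array([ 31.7, 101.6]), np.float32(152.8), np.float64(65.5), 8414)
23.8 [-4.00658124  0.16423643 16.77491362] [-0.02523871  0.77398262 -0.11936772]
```

View pics/end.png

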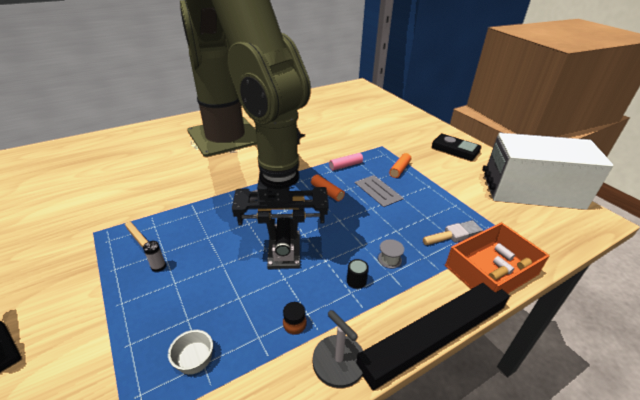

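The final view shows the barrel seated in the block under the gripper at (283,250), the mallet standing at (155,255), and the bystanders in place. The barrel reads 0.1 mm across, about −1 mm along and parallel. Its top is about 68 to 69 mm against the 68.6 mm expected. Handing in.

```bash
python3 -c "
from plant import r
print(r.finish_job())"
```

```text
the job is handed in; nothing more can be done
None
```

I've handed the job in at about 24 s of the 72 s allowed. The pin is down, the mallet is back on the bench, and the barrel is held pressed in the V. No verdict was given.

- **Pin:** I gripped the mallet by its head and pushed the pin onto its stop with about 46 N. Its top then measured 32.9 mm, and the wrist camera reads about 1 mm low, so it matches the 34 mm expected.
- **Mallet:** It stands released about where it started, well clear of the block.
- **Barrel position:** The last check put it 0.1 mm off across and about 1 mm off along. Its axis was 152.8°, as measured for the block, and its top was at 67.9 mm (68.6 mm expected, within the camera bias).
- **Press force:** The push down held steady at 17–19 N for a second. With a side force of up to 3 N, that works out to roughly 11–15 N on each face. I calculated this from the wrist force, because the face forces can't be read directly.
- **Disagreements:** The measured gripper position sat about 0.8 mm off the groove line, while the camera put the barrel itself within 0.1 mm. A steady moment of 0.77 N m also remained at the wrist, so the two lands may not be loaded equally. I left both as they were.
- **Bystanders:** All of them looked unmoved in the final picture.

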